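Start the dosing controller from its keys

ROBOT

A 6-joint arm with a two-finger parallel gripper is mounted at the origin on a cart in front of the work surface, level with it; the furniture and walls round the work are solid. World frame = base frame: x ahead of the robot, y to its left, z up, the work surface at z = 0. Lengths are in mm, angles in rad, forces in N, time in s.
With the tool pointing down it reaches from about 300 to 775 mm from the base axis. Payload 14.6 kg.
Tool frame: the origin (TCP) lies at the centre of the arm's flange, where the gripper is bolted on; the fingertips stand 199 mm ahead of it and the grasp point (between the pads) lies 180 mm ahead of it; z points along the fingers, y is the line along which they close (so a half turn about z gives the same grasp; the last joint's range is limited). The gripper opens to 94 mm and grips with 3 to 60 N. Pads are 16 mm wide; open, the fingers measure 119 mm over their backs; the gripper's body (75 mm by 177 mm) begins 78 mm behind the grasp point.
Start: joints at [1.105, 0.3, 1.521, -0, 1.321, -0.067], TCP at [213.569, 506.832, 404.646] pointing down, gripper open.
Joint ranges: [-3.03, 3.03], [-0.79, 2.21], [0.23, 2.52], [-1.04, 4.18], [0, 3.07], [-2.55, 2.55]. Speed limits (rad/s): [2.22, 2.22, 2.57, 3.14, 3.14, 3.14].

INTERFACE

Orientations are given as [roll, pitch, yaw] about the fixed x, y, z axes, in that order (R = Rz(yaw) Ry(pitch) Rx(roll)).
In Python, from cell import manip, optics, workorder gives the robot as it stands.
- The arm moves only by the tool step_arm, never from a script. Its argument "increments" is a list that holds one entry, the list of rows, each a list of 7 numbers: the turn, a rotation vector about the tool's x, y, z as a fraction of full scale, then the shift along the tool's x, y, z as a fraction of full scale, then the closure, from -1 (fully open) to 1 (shut). In form: [[[wx, wy, wz, tx, ty, tz, fingers], ...]]. A call has 1 to 5 rows; each row shifts and turns the commanded pose from where the row before left it, along the tool's axes as they then stand; what a row does not reach is not made up. Full scale, the value 1, is 40 mm for a shift and 45 degrees for a turn. A row lasts 1/10 s, in which the tool goes at most 50 mm and 8.59 degrees, less where a joint would pass 70% of its speed; a pose out of reach is approached as far as the arm can. A call with a number of a shift or a turn outside -1 to 1 is refused whole. A call with a gripper value outside its range is refused whole. The fingers move at their own pace and stop on an object; "newtons" is the grip in N (left out, the last holds). Time passes only in rows, so rows that do not move let the fingers close. It gives the time, the measured TCP pose, the force, the opening and the grip force at its end, in the units of the state.
- manip.read_state(): the state, without advancing time (a new reading comes with each control period).
- optics.camera(name): name is "scene" or "top" or "wrist"; returns a dict with "frame" (384x512x3 uint8, red, green, blue), "range_z" (384x512 float32, mm along the optical axis (not along the pixel's ray), 0 where there is no reading), "mtx" (3x3 intrinsics, pixels), "cam_to_world" (4x4, takes a point from camera to world coordinates). Camera axes: x right, y down, z forward; pixel columns grow to the right and rows downward; lengths in mm; the calibration is good to about 2 mm. A picture is of the moment at which its call begins.
- workorder.sign_off(): hands the job in; it is judged then, once.
The state is a dict: "clock": time; "joints": joint angles; "qd": joint speeds; "effort": joint torques, N m; "eef_pos": TCP position; "eef_rot": TCP orientation; "wrist_force": force on the tool from outside, world axes, zero at the start; "moment": the same for the moment, N m; "finger_gap": finger opening in mm; "finger_force": force on a finger pad.
Only numpy, scipy, OpenCV 4.12 (cv2) and the standard library are available. Lean on these libraries where they do the work, as an engineer would, in place of code of your own. Each camera call takes 0.05 s, during which the arm holds its last target. There are 200 camera calls.

TASK

Start the dosing run on the grey desk controller: press its large round key (clear), then the square key (select), then the long bar key (start), one at a time, each fully down for a moment and let up again before the next. Leave the small round key alone.

Things in the scene. Friction and masses are not known exactly. Their poses are not given: they have to be found in the camera images.
- big_round_key (a point): A large round key, 36 mm in diameter. Press first. Black spring key on the grey desk controller, one of four in a 2 by 2 block 58 mm apart in any order. Point: centre of its top face, 52 mm above the worktop, 12 mm above its white bezel; x to the display, z up. Goes straight down 6 mm to a stop (1.2 N, rising to 3.6 N; counts beyond 4 mm), springs back.
- square_key (a point): A square key, 28 x 28 mm. Press second. Black spring key on the grey desk controller, one of four in a 2 by 2 block 58 mm apart in any order. Point: centre of its top face, 52 mm above the worktop, 12 mm above its white bezel; x to the display, z up. Goes straight down 6 mm to a stop (1.2 N, rising to 3.6 N; counts beyond 4 mm), springs back.
- bar_key (a point): A long narrow bar key, 14 mm along x and 44 mm along y. Press third. Black spring key on the grey desk controller, one of four in a 2 by 2 block 58 mm apart in any order. Point: centre of its top face, 52 mm above the worktop, 12 mm above its white bezel; x to the display, z up. Goes straight down 6 mm to a stop (1.2 N, rising to 3.6 N; counts beyond 4 mm), springs back.
- small_round_key (a point): A small round key, 18 mm in diameter. Do not press. Black spring key on the grey desk controller, one of four in a 2 by 2 block 58 mm apart in any order. Point: centre of its top face, 52 mm above the worktop, 12 mm above its white bezel; x to the display, z up. Goes straight down 6 mm to a stop (1.2 N, rising to 3.6 N; counts beyond 4 mm), springs back.

How it is judged (in metres and radians):
On the way, in this order (a step that is already met when the one before it is completed fails the run):
1. the large round key is pressed at least 4 mm for 0.1 s while the other keys are up (distance of big_round_key from where it was at the start of the episode above 0.004 m and distance of each of square_key, bar_key, small_round_key from where it was at the start of the episode below 0.002 m), for 0.1 s.
2. then the square key is pressed at least 4 mm for 0.1 s while the other keys are up (distance of square_key from where it was at the start of the episode above 0.004 m and distance of each of big_round_key, bar_key, small_round_key from where it was at the start of the episode below 0.002 m), for 0.1 s.
3. then the long bar key is pressed at least 4 mm for 0.1 s while the other keys are up (distance of bar_key from where it was at the start of the episode above 0.004 m and distance of each of big_round_key, square_key, small_round_key from where it was at the start of the episode below 0.002 m), for 0.1 s.
At the end, for the whole second after the job is handed in: All four keys are let go and stand up again, within 2 mm of where they stood at the start (distance of each of big_round_key, square_key, bar_key, small_round_key from where it was at the start of the episode below 0.002 m); the robot touches nothing.
It fails at once if the small round key is pressed down by more than 3 mm (distance of small_round_key from where it was at the start of the episode above 0.003 m).
It also fails if it takes over 32 s, if anything falls off the work surface, if the arm or the gripper's body presses on something with over 40 N, if the wrist force passes 120 N, or if a joint passes its speed limit or range.

## Working session

There is one attempt and no reset: what is moved stays moved. The work goes in short steps, Python scripts to look and compute and a tool call to move; the robot and the scene stay as the last step left them, time stands still between calls to the robot, and variables do not carry over. Pictures are saved under pics/ and viewed, at most 10 in all, crops included, and the job is handed in when it is done.

Besides the shell and the picture viewer there is one more tool, called after "Emit:" as name(argument=value, ...) on one line, values as JSON. step_arm: Moves the arm, as the interface text tells. Its arguments: {"type":"object","properties":{"increments":{"type":"array","items":{"type":"array","items":{"type":"array","items":{"type":"number"}}}},"newtons":{"type":"number"}},"required":["increments"]}

```bash
mkdir -p pics
python3 - <<'E'
from cell import manip, optics
import cv2,numpy as np
s=manip.read_state();print(s)
a=[]
for n in("top","scene"):
    c=optics.camera(n);np.savez(n+'.npz',**c);a.append(c['frame'])
    print(n,c['mtx'].tolist(),c['cam_to_world'].round(3).tolist())
cv2.imwrite('pics/a.png',cv2.cvtColor(a[0],cv2.COLOR_RGB2BGR))
cv2.imwrite('pics/b.png',cv2.cvtColor(a[1],cv2.COLOR_RGB2BGR))
E
```

```text
{'clock': 0.0, 'joints': array([ 1.10540789e+00,  3.00489095e-01,  1.52157125e+00,  9.50270076e-06,
        1.32066993e+00, -6.65644351e-02]), 'qd': array([ 0.00020867, -0.00118729,  0.00085733, -0.00040271,  0.00193399,
       -0.00013182]), 'effort': array([ 7.22408895e-04, -5.31803513e+01, -3.52744102e+01,  7.08603440e-02,
        2.43866531e-02, -4.72552301e-05]), 'eef_pos': array([213.55700046, 506.81934421, 404.08048236]), 'eef_rot': array([-3.14045817e+00, -8.48530308e-05,  2.74276625e+00]), 'wrist_force': array([ 1.38659268,  0.42599949, -0.30368097]), 'moment': array([ 0.01804981, -0.02612597, -0.02418459]), 'finger_force': 0.0, 'finger_gap': 94.13562192149631}
top [[447.10109273030235, 0.0, 254.35034768252058], [0.0, 447.10109273030235, 193.16512189191053], [0.0, 0.0, 1.0]] [[0.352, -0.907, 0.232, 299.36], [-0.936, -0.34, 0.089, -262.606], [-0.001, -0.249, -0.969, 929.47], [0.0, 0.0, 0.0, 1.0]]
scene [[441.9500175369742, 0.0, 251.25019204219527], [0.0, 441.9500175369742, 190.68804120813618], [0.0, 0.0, 1.0]] [[0.839, -0.321, 0.44, 134.187], [-0.544, -0.461, 0.701, -788.626], [-0.022, -0.827, -0.562, 565.717], [0.0, 0.0, 0.0, 1.0]]
```

View pics/a.png

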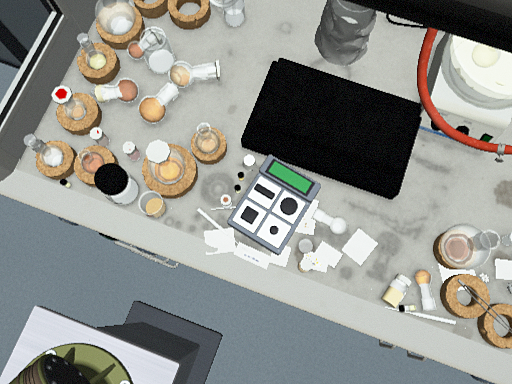

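View pics/b.png

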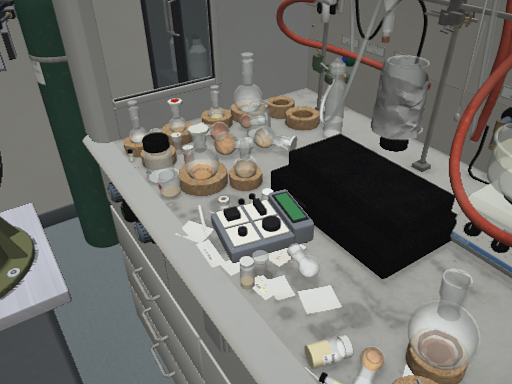

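The top view shows the controller at about (275,203): display at (290,177), bar key at (265,191), big round at (289,206), square at (249,215) and small round at (274,230). The scene view agrees. Next I'll segment the keys.

```bash
cat > h.py <<'E'
import numpy as np,cv2
def ray(c,uv,z):
    T=c['cam_to_world'];d=T[:3,:3]@np.linalg.solve(c['mtx'],[uv[0],uv[1],1.]);o=T[:3,3]
    return o+d*(z-o[2])/d[2]
def cloud(c):
    v,u=np.indices(c['range_z'].shape);r=c['range_z']
    p=np.stack([u,v,np.ones_like(u)],-1)@np.linalg.inv(c['mtx']).T*r[...,None]
    return p@c['cam_to_world'][:3,:3].T+c['cam_to_world'][:3,3]
E
python3 - <<'E'
from h import *
for n,(x0,x1,y0,y1) in dict(top=(235,310,175,242),scene=(215,290,190,250)).items():
    c=np.load(n+'.npz');g=c['frame'].max(2)
    m=np.zeros_like(g);m[y0:y1,x0:x1]=(g[y0:y1,x0:x1]<65)*255
    k,l,st,ce=cv2.connectedComponentsWithStats(m)
    P=cloud(c)
    for i in range(1,k):
        if st[i,4]>15:
            q=P[l==i];print(n,ce[i].round(1),st[i],ray(c,ce[i],50).round(1),'medz',np.median(q[:,2]).round(1),cv2.minAreaRect(np.argwhere(l==i)[:,::-1].astype(np.float32)))
    if n=='top':
        dm=cv2.inRange(c['frame'],(0,90,0),(90,255,120));k,l,st,ce=cv2.connectedComponentsWithStats(dm);i=1+st[1:,4].argmax();print('disp',ce[i],ray(c,ce[i],45))
    ok=(c['range_z']>0)&(P[...,2]>60)&(np.abs(P[...,2])<400)
    # heights within 130mm of controller
    ctr=ray(c,(269,210) if n=='top' else (253,219),50);d=np.hypot(*(P[...,:2]-ctr[:2]).transpose(2,0,1))
    for r in range(0,300,40):
        s=ok&(d>=r)&(d<r+40)
        if s.sum(): j=np.argmax(np.where(s,P[...,2],-1));print(r,s.sum(),P.reshape(-1,3)[j].round())
E
```

```text
top [293.3 186.1] [272 175  38  21  58] [ 552.2 -251.2   50. ] medz 51.4 ((290.5000305175781, 182.50003051757812), (39.80200958251953, 8.497057914733887), 26.56505012512207)
top [236.9 187.2] [235 185   5   6  25] [ 509.6 -144.4   50. ] medz 31.4 ((237.0, 187.5), (5.0, 4.0), 90.0)
top [263.5 190.6] [254 184  20  15 109] [ 522.1 -197.7   50. ] medz 51.2 ((264.07354736328125, 191.04412841796875), (20.40833282470703, 6.173948764801025), 30.963754653930664)
top [288.1 204.5] [280 198  17  17 149] [ 512.2 -254.2   50. ] medz 51.3 ((288.0, 205.50001525878906), (15.652474403381348, 16.099689483642578), 26.56505012512207)
top [248.9 213.5] [241 206  17  18 121] [ 467.  -186.6   50. ] medz 51.2 ((248.8539581298828, 214.5337371826172), (13.24997329711914, 13.143975257873535), 32.0053825378418)
top [272.9 229. ] [270 226   8   8  32] [ 454.4 -242.6   50. ] medz 51.3 ((273.5, 229.5), (7.0, 7.0), 0.0)
disp [289.74100719 176.75179856] [ 569.89905928 -237.67522051   45.        ]
120 533 [ 648. -229.  106.]
160 2518 [595. -55. 108.]
200 3824 [493.  10. 143.]
240 3357 [494.  19. 142.]
280 4979 [ 803.
[... 330 characters left out ...]
00000286102295), 53.13010025024414)
scene [240.7 201.3] [238 199   6   6  28] [ 499.7 -165.    50. ] medz 31.5 ((240.5, 201.5), (5.0, 5.0), 90.0)
scene [231.5 213.5] [224 207  16  14 168] [ 463.7 -189.2   50. ] medz 52.2 ((231.52352905273438, 213.60586547851562), (12.256572723388672, 14.85973834991455), 77.47119140625)
scene [270.7 223.4] [262 216  18  16 231] [ 508.5 -257.4   50. ] medz 52.7 ((270.5, 223.5), (15.0, 17.0), 90.0)
scene [242. 231.] [238 227   9   9  71] [ 452.4 -245.8   50. ] medz 51.5 ((242.0, 231.0), (8.0, 8.0), 90.0)
80 7 [ 418. -321.   61.]
120 769 [ 643. -216.  106.]
160 2231 [584. -60. 108.]
200 3081 [481.   8. 144.]
240 2557 [487.  22. 144.]
280 4133 [ 806. -260.  288.]
```

Run:
```python
from h import *
a=np.array([213,507.]);b=np.array([488,-221.]);L=np.linalg.norm(b-a);u=(b-a)/L
for n in('top','scene'):
    P=cloud(np.load(n+'.npz')).reshape(-1,3);d=P[:,:2]-a;s=d@u;t=np.abs(d@[-u[1],u[0]])
    m=(s>-50)&(s<L+60)&(t<130)&(P[:,2]<700)
    for k in range(0,800,100):
        q=m&(s>=k)&(s<k+100)
        if q.sum():print(n,k,P[q,2].max().round())
```

```text
top 0 -886.0
top 100 -0.0
top 200 97.0
top 300 139.0
top 400 110.0
top 500 143.0
top 600 76.0
top 700 61.0
scene 0 348.0
scene 100 369.0
scene 200 370.0
scene 300 140.0
scene 400 110.0
scene 500 144.0
scene 600 76.0
scene 700 62.0
```

Emit:
step_arm(increments=[[[0,0,0,0,0,-1,1],[0,0,0,0,0,-0.5,1]]])

```text
clock: 0.3
eef_pos: [213.5, 506.8, 466.7]
eef_rot: [3.14, 0.0, 2.743]
wrist_force: [0.3, 0.0, -0.7]
finger_gap: 81.3
finger_force: 0.0
```

Run:
```python
from h import *
a=np.array([213,507.]);b=np.array([488,-221.]);L=np.linalg.norm(b-a);u=(b-a)/L
P=cloud(np.load('scene.npz'));d=P[...,:2]-a;s=d@u;t=d@np.array([-u[1],u[0]])
m=(s>-50)&(s<300)&(abs(t)<130)&(P[...,2]<700)&(P[...,2]>120)
q=np.argwhere(m);print(len(q),q.min(0),q.max(0))
for p in q[::max(1,len(q)//15)]:print(p,P[tuple(p)].round(),t[tuple(p)].round())
```

```text
4490 [0 0] [103 112]
[0 5] [260. 577. 347.] 69.0
[ 5 76] [379. 335. 358.] 95.0
[11 10] [260. 542. 326.] 57.0
[16 71] [363. 340. 335.] 82.0
[22 76] [371. 338. 321.] 88.0
[29  1] [220. 436. 309.] -19.0
[35 68] [350. 357. 291.] 75.0
[41 89] [390. 334. 275.] 104.0
[48 67] [346. 389. 253.] 83.0
[54 88] [380. 333. 246.] 95.0
[61 74] [350. 361. 228.] 76.0
[68 88] [374. 337. 212.] 90.0
[76 87] [367. 338. 192.] 84.0
[ 84 103] [399. 329. 167.] 111.0
[93 87] [358. 340. 150.] 76.0
[103  91] [361. 339. 122.] 79.0
```

Run:
```python
from h import *
from cell import optics
c=optics.camera('scene');P=cloud(c).reshape(-1,3)
for y in range(-100,620,40):
    q=P[(P[:,1]>=y)&(P[:,1]<y+40)&(P[:,2]>150)&(P[:,2]<600)&(P[:,0]>60)&(P[:,0]<900)]
    if len(q):print(y,len(q),np.percentile(q[:,0],[0,2,20,50]).round(),'zmax',q[:,2].max().round())
cv2.imwrite('pics/c.png',cv2.cvtColor(c['frame'][:, :256],cv2.COLOR_RGB2BGR))
w=optics.camera('wrist')['frame'];cv2.imwrite('pics/w.png',cv2.cvtColor(np.hstack([c['frame'][:,:256],w]),cv2.COLOR_RGB2BGR))
```

```text
-60 25 [109. 109. 112. 114.] zmax 184.0
-20 201 [117. 118. 124. 892.] zmax 208.0
20 83 [881. 881. 884. 890.] zmax 205.0
100 7 [897. 897. 898. 899.] zmax 336.0
140 30 [882. 882. 886. 889.] zmax 333.0
180 90 [871. 872. 874. 877.] zmax 330.0
220 326 [769. 771. 780. 799.] zmax 314.0
260 36 [770. 771. 773. 780.] zmax 191.0
300 5312 [356. 366. 390. 745.] zmax 370.0
340 1130 [346. 346. 349. 355.] zmax 370.0
380 282 [345. 346. 346. 346.] zmax 365.0
420 51 [346. 346. 346. 346.] zmax 359.0
500 6 [233. 233. 234. 235.] zmax 314.0
540 152 [222. 223. 229. 236.] zmax 339.0
```

View pics/w.png

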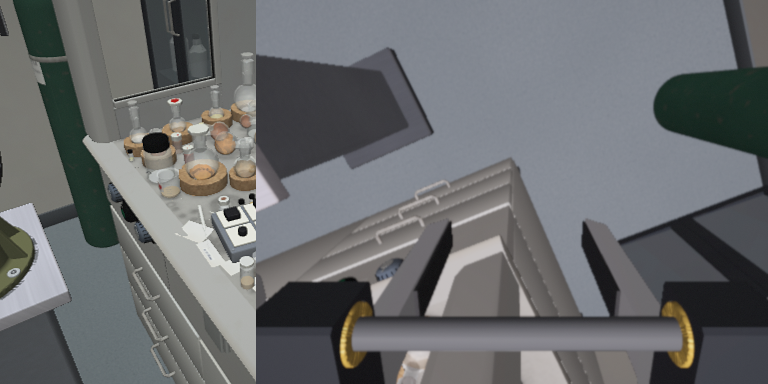

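The wrist and scene views show a hood wall on the left, with its front face at x≈346 for y>320. I'll stay at x<250 until past it.

Emit:
step_arm(increments=[[[0,0,0,-0.38,-0.8,0,1],[0,0,0,-0.38,-0.8,0,1],[0,0,0,-0.38,-0.8,0,1],[0,0,0,-0.38,-0.8,0,1]]])

```text
clock: 0.8
eef_pos: [219.7, 363.9, 463.2]
eef_rot: [-3.14, -0.0, 2.743]
wrist_force: [1.5, 0.3, 0.2]
finger_gap: 41.5
finger_force: 0.0
```

Emit:
step_arm(increments=[[[0,0,0,-0.38,-0.8,0,1],[0,0,0,-0.38,-0.8,0,1],[0,0,0,-0.38,-0.8,0,1],[0,0,0,-0.38,-0.8,0,1]]])

```text
clock: 1.2
eef_pos: [225.9, 222.4, 463.5]
eef_rot: [-3.14, -0.001, 2.743]
wrist_force: [1.4, 0.7, 0.1]
finger_gap: 9.6
finger_force: 0.0
```

Emit:
step_arm(increments=[[[0,0,0,-0.74,-0.55,0,1],[0,0,0,-0.74,-0.55,0,1],[0,0,0,-0.74,-0.55,0,1],[0,0,0,-0.74,-0.55,0,1],[0,0,0,-0.74,-0.55,0,1]]])

```text
clock: 1.7
eef_pos: [320.2, 63.3, 463.7]
eef_rot: [-3.141, -0.001, 2.743]
wrist_force: [0.1, 1.4, 0.6]
finger_gap: 0.4
finger_force: 0.0
```

Emit:
step_arm(increments=[[[0,0,0,-0.74,-0.55,0,1],[0,0,0,-0.74,-0.55,0,1],[0,0,0,-0.74,-0.55,0,1],[0,0,0,-0.74,-0.55,0,1],[0,0,0,-0.74,-0.55,0,1]]])

```text
clock: 2.2
eef_pos: [414.0, -95.6, 463.4]
eef_rot: [-3.141, -0.002, 2.742]
wrist_force: [0.3, 0.2, 0.4]
finger_gap: 0.2
finger_force: 0.0
```

Emit:
step_arm(increments=[[[0,0,0,-0.74,-0.55,0.4,1],[0,0,0,-0.74,-0.55,0.4,1],[0,0,0,-0.74,-0.55,0.4,1],[0,0,0,-0.74,-0.55,0.4,1],[0,0,0,0,0,0,1]]])

```text
clock: 2.7
eef_pos: [489.3, -223.7, 396.1]
eef_rot: [3.141, -0.006, 2.741]
wrist_force: [-0.2, 0.5, -0.2]
finger_gap: 0.7
finger_force: 0.0
```

Run:
```python
from h import *
from cell import optics,manip
s=manip.read_state();print(s['eef_pos'],s['eef_rot'],s['joints'].round(2))
c=optics.camera('wrist');np.savez('wrist.npz',**c)
cv2.imwrite('pics/d.png',cv2.cvtColor(c['frame'],cv2.COLOR_RGB2BGR))
T=c['cam_to_world']
for x,y in((521.5,-195.7),(510.2,-256),(465.2,-188),(453.4,-244.2)):
    p=c['mtx']@(T[:3,:3].T@(np.array([x,y,52])-T[:3,3]));print((p/p[2]).round())
```

```text
[ 489.29842594 -223.72663438  396.08851643] [ 3.14131484 -0.00621119  2.74050349] [-0.5   0.28  1.57 -0.    1.3  -1.67]
[297. 191.   1.]
[240. 203.   1.]
[284. 138.   1.]
[228. 149.   1.]
```

View pics/d.png

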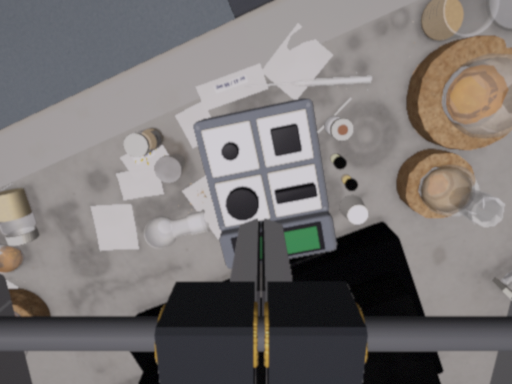

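The wrist view shows big round at (242,203), bar at (296,193), square at (286,140) and small round at (230,151), as predicted. I'll refine the centres.

Run:
```python
from h import *
c=np.load('wrist.npz');g=c['frame'].max(2)
m=np.zeros_like(g);m[110:225,205:325]=(g[110:225,205:325]<50)*255
k,l,st,ce=cv2.connectedComponentsWithStats(m)
R=np.array([[np.cos(2.7405),np.sin(2.7405)],[np.sin(2.7405),-np.cos(2.7405)]])
D={}
for n,e in dict(bar=(296,193),big=(242,203),sq=(286,140),small=(230,151)).items():
    i=l[e[1],e[0]];(x,y),wh,_=cv2.minAreaRect(np.argwhere(l==i)[:,::-1].astype(np.float32))
    D[n]=ray(c,(x,y),51);print(n,(x,y),np.round(wh,1),'mm/px',(c['range_z'][int(y),int(x)]/c['mtx'][0,0]).round(2),D[n].round(1),np.median(cloud(c)[l==i,2]).round(1))
p=np.array([489.3,-223.7])
for n in('big','sq','bar'):
    d=D[n][:2]-p;print(n,'tool shift mm',(R@d).round(1));p=D[n][:2]
for a,b in(('bar','big'),('sq','small'),('bar','sq'),('big','small')):print(np.linalg.norm(D[a]-D[b]))
```

```text
bar (255.5, 191.5) [383. 511.] mm/px 1.08 [ 505.2 -236.4   51. ] 2.8
big (255.5, 191.5) [383. 511.] mm/px 1.08 [ 505.2 -236.4   51. ] 2.8
sq (255.5, 191.5) [383. 511.] mm/px 1.08 [ 505.2 -236.4   51. ] 2.8
small (255.5, 191.5) [383. 511.] mm/px 1.08 [ 505.2 -236.4   51. ] 2.8
big tool shift mm [-19.6  -5.5]
sq tool shift mm [0. 0.]
bar tool shift mm [0. 0.]
0.0
0.0
0.0
0.0
```

Run:
```python
from h import *
c=np.load('wrist.npz');g=c['frame'].max(2);E=dict(bar=(296,193),big=(242,203),sq=(286,140),small=(230,151))
print({n:g[e[1],e[0]] for n,e in E.items()}, c['frame'][140,286])
R=np.array([[np.cos(2.7405),np.sin(2.7405)],[np.sin(2.7405),-np.cos(2.7405)]])
P=cloud(c);D={}
for n,e in E.items():
    m=np.zeros_like(g);w=np.s_[e[1]-23:e[1]+24,e[0]-25:e[0]+26]
    m[w]=((g[w]<100))*255
    k,l,st,ce=cv2.connectedComponentsWithStats(m,connectivity=4);i=l[e[1],e[0]]
    (x,y),wh,_=cv2.minAreaRect(np.argwhere(l==i)[:,::-1].astype(np.float32))
    D[n]=ray(c,(x,y),51);print(n,(x,y),np.round(wh,1),D[n].round(1),np.median(P[l==i,2]).round(1))
p=np.array([489.3,-223.7])
for n in('big','sq','bar'):
    d=D[n][:2]-p;print(n,'tool shift mm',(R@d).round(1));p=D[n][:2]
for a,b in(('bar','big'),('sq','small'),('bar','sq'),('big','small')):print(np.linalg.norm(D[a]-D[b]))
```

```text
{'bar': np.uint8(51), 'big': np.uint8(51), 'sq': np.uint8(57), 'small': np.uint8(63)} [55 53 57]
bar (295.423095703125, 192.61538696289062) [13.5 40.2] [ 522.7 -198.3   51. ] 52.3
big (241.5, 203.0) [32. 31.] [ 511.1 -255.1   51. ] 52.6
sq (285.75, 139.25) [27.1 26.5] [ 466.7 -186.9   51. ] 52.5
small (229.5, 151.0) [16. 15.] [ 455.5 -243.7   51. ] 52.4
big tool shift mm [-32.4 -20.4]
sq tool shift mm [67.5 45.5]
bar tool shift mm [-56.1  11.3]
57.94274049423286
57.893866263511775
57.181042121859754
56.80489771473976
```

Emit:
step_arm(increments=[[[0,0,0,-0.81,-0.51,0,1],[0,0,0,0,0,1,1],[0,0,0,0,0,1,1],[0,0,0,0,0,0.9,1],[0,0,0,0,0,0,1]]])

```text
clock: 3.25
eef_pos: [509.4, -251.2, 280.6]
eef_rot: [3.141, -0.008, 2.743]
wrist_force: [-0.9, -0.4, 0.7]
finger_gap: 0.3
finger_force: 0.0
```

Run:
```python
from h import *
from cell import optics,manip
s=manip.read_state();print(s['eef_pos'],s['eef_rot'])
c=optics.camera('wrist')
t=optics.camera('scene')
cv2.imwrite('pics/e.png',cv2.cvtColor(np.hstack([c['frame'][130:384,130:400],cv2.resize(t['frame'][130:280,190:330],None,fx=254/150,fy=254/150)]),cv2.COLOR_RGB2BGR))
```

```text
[ 509.40433094 -251.16970086  280.58015385] [ 3.14057717 -0.00763946  2.74338162]
```

View pics/e.png

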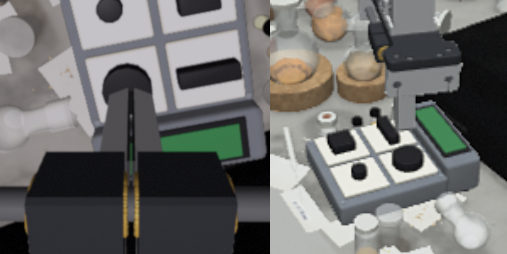

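The crops show the closed fingertips about 30 mm above the big key and roughly 5 mm short of its centre, near wrist-crop (130,90) against (125,85). I'll correct that and descend.

Emit:
step_arm(increments=[[[0,0,0,-0.12,-0.08,0.4,1],[0,0,0,0,0,0.2,1],[0,0,0,0,0,0,1]]])

```text
clock: 3.65
eef_pos: [513.6, -257.0, 261.3]
eef_rot: [3.142, 0.0, 2.743]
wrist_force: [1.0, -0.3, 0.5]
finger_gap: 0.3
finger_force: 0.0
```

Emit:
step_arm(increments=[[[0,0,0,0.07,0.02,0.15,1],[0,0,0,0,0,0.15,1],[0,0,0,0,0,0,1]]])

```text
clock: 3.95
eef_pos: [511.3, -255.2, 248.4]
eef_rot: [3.141, -0.0, 2.743]
wrist_force: [-1.6, 1.5, 2.2]
finger_gap: 0.1
finger_force: 1.1
```

Emit:
step_arm(increments=[[[0,0,0,0,0,0.08,1],[0,0,0,0,0,0,1],[0,0,0,0,0,0,1]]])

```text
clock: 4.25
eef_pos: [511.4, -255.4, 245.7]
eef_rot: [3.142, 0.0, 2.743]
wrist_force: [0.4, 1.3, 3.2]
finger_gap: 0.8
finger_force: 1.7
```

Emit:
step_arm(increments=[[[0,0,0,0,0,0.04,1],[0,0,0,0,0,0,1],[0,0,0,0,0,0,1]]])

```text
clock: 4.55
eef_pos: [511.5, -255.4, 245.2]
eef_rot: [-3.142, 0.001, 2.743]
wrist_force: [-7.0, 4.2, 16.7]
finger_gap: 0.4
finger_force: 8.5
```

Emit:
step_arm(increments=[[[0,0,0,0,0,-0.65,1],[0,0,0,0.84,0.57,0,1],[0,0,0,0.84,0.57,0,1],[0,0,0,0,0,0,1],[0,0,0,0,0,0,1]]])

```text
clock: 5.05
eef_pos: [467.2, -187.1, 270.1]
eef_rot: [-3.141, 0.001, 2.744]
wrist_force: [0.2, 0.2, -0.0]
finger_gap: 0.6
finger_force: 0.0
```

Centred on the square key. I'll press 25 mm down to about z 245.

Emit:
step_arm(increments=[[[0,0,0,0,0,0.4,1],[0,0,0,0,0,0.15,1],[0,0,0,0,0,0.09,1],[0,0,0,0,0,0,1],[0,0,0,0,0,0,1]]])

```text
clock: 5.55
eef_pos: [467.5, -187.9, 245.3]
eef_rot: [-3.141, 0.001, 2.742]
wrist_force: [-4.7, 0.4, 12.9]
finger_gap: 0.2
finger_force: 6.6
```

Emit:
step_arm(increments=[[[0,0,0,0,0,0,1],[0,0,0,0,0,-0.65,1],[0,0,0,-0.7,0.14,0,1],[0,0,0,-0.7,0.14,0,1],[0,0,0,0,0,0,1]]])

```text
clock: 6.05
eef_pos: [525.1, -199.5, 270.4]
eef_rot: [-3.142, 0.001, 2.743]
wrist_force: [0.2, 0.2, -0.2]
finger_gap: 0.5
finger_force: 0.0
```

Emit:
step_arm(increments=[[[0,0,0,0,0,0,1]]])

```text
clock: 6.15
eef_pos: [523.0, -198.9, 269.7]
eef_rot: [-3.142, -0.001, 2.743]
wrist_force: [-0.2, 0.8, -1.0]
finger_gap: 0.2
finger_force: 0.0
```

Emit:
step_arm(increments=[[[0,0,0,0,0,0.4,1],[0,0,0,0,0,0.15,1],[0,0,0,0,0,0.09,1],[0,0,0,0,0,0,1],[0,0,0,0,0,0,1]]])

```text
clock: 6.65
eef_pos: [522.6, -198.8, 245.4]
eef_rot: [-3.141, -0.001, 2.743]
wrist_force: [-5.3, 1.3, 8.1]
finger_gap: 0.9
finger_force: 3.9
```

Emit:
step_arm(increments=[[[0,0,0,0,0,0,1],[0,0,0,0,0,-0.65,1],[0,0,0,0,0,-1,1],[0,0,0,0,0,-1,1],[0,0,0,0,0,0,1]]])

```text
clock: 7.15
eef_pos: [523.2, -198.9, 356.2]
eef_rot: [-3.141, 0.008, 2.743]
wrist_force: [0.4, 0.0, 0.6]
finger_gap: 0.2
finger_force: 0.0
```

Run:
```python
from h import *
from cell import optics
c=optics.camera('wrist');P=cloud(c);T=c['cam_to_world']
for n,(x,y) in dict(bar=(522.7,-198.3),big=(511.1,-255.1),sq=(466.7,-186.9),small=(455.5,-243.7)).items():
    m=np.hypot(P[...,0]-x,P[...,1]-y)<6;m&=P[...,2]<80;print(n,m.sum(),np.median(P[m,2]))
```

```text
bar 147 52.3285887507991
big 124 52.578393120970844
sq 156 52.54339474148597
small 152 52.5618235551882
```

All four keys are up and the arm is clear.

```bash
python3 -c "
from cell import workorder;print(workorder.sign_off())"
```

```text
the job is handed in; nothing more can be done
None
```

I pressed the large round, square and bar keys in order, each down to its stop and let up again. The small round key was left alone, all four keys read as up, the arm is clear, and the job is handed in; the hand-in gave no pass or fail result.

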